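# Set the batch counter of the red-lidded jar to 4

### The job

The pieces in the red-lidded jar are from batch 4: turn the red knob of the batch counter in front of that jar until the 4 stands in the middle of the counter's small window, then let go. Leave the counter with the black knob set as it is.

Things in the scene. Friction and masses are not known exactly. Their poses are not given: they have to be found in the camera images.
- red_counter: Grey box, 110 x 110 mm on a steel foot plate 118 x 136 mm, screwed down; origin under its centre, on the bench. Flat cover 48 mm high with a 22 x 21 mm window centred 39 mm from the knob's axis towards the robot (its own -x); black numerals 15 mm high on a white drum show in it. A red-lidded jar, 84 mm high, stands about 97 mm behind its centre (+x).
- red_grip (a point): Point on the upright axis of the red knob (over the box's centre), 69 mm above the bench, 14 mm below the knob's flat top. The knob is round, ribbed and fixed to the drum: 38 mm in diameter from 53 to 83 mm above the bench, with a black skirt below it 42 mm in diameter. The point turns with the knob.
- red_dial (a joint): Angle of the red knob and drum, 0 to 5.65 rad with stops at both ends; grows clockwise seen from above. Number n is in the middle of the window at n x 0.628 rad (the 4 at 2.513); a larger number comes in from the right. Starts 0.5 to 1.35 rad short of the 4. No clicks; light friction, 0.05 N m; stays where it is left.
- black_zero (a point): Middle of the numeral 0 on the drum of the other counter, which is alike but has a black knob and a black-lidded jar behind it, may show any number, and is not to be turned. The point lies 38.5 mm from that knob's axis, 43 mm above the bench (under the cover unless 0 is in the window), and turns with the drum.

How it is judged (in metres and radians):
At the end, for the whole second after the job is handed in: The red-knobbed counter shows the 4 in the middle of its window, within 0.18 rad (about 10 degrees, or 7 mm at the window), and its knob is at rest; the black-knobbed counter's drum is where it was, within 8 mm at its numerals (12 degrees) (value of joint red_dial between 2.333 and 2.693 rad and velocity of joint red_dial between -0.05 and 0.05 rad/s and distance of black_zero from where it was at the start of the episode below 0.008 m); the robot touches nothing.
It fails at once if the black-knobbed counter is turned by more than 12 degrees (distance of black_zero from where it was at the start of the episode above 0.008 m).
It also fails if it takes over 27 s, if anything falls off the work surface, if the arm or the gripper's body presses on something with over 40 N, if the wrist force passes 120 N, or if a joint passes its speed limit or range.

### The arm

A 6-joint arm with a two-finger parallel gripper is mounted at the origin on a cart in front of the work surface, level with it; the furniture and walls round the work are solid. World frame = base frame: x ahead of the robot, y to its left, z up, the work surface at z = 0. Lengths are in m, angles in degrees, forces in N, time in s.
With the tool pointing down it reaches from about 0.4 to 0.825 m from the base axis. Payload 7 kg.
Tool frame: the origin (TCP) lies at the centre of the arm's flange, where the gripper is bolted on; the fingertips stand 178 mm ahead of it and the grasp point (between the pads) lies 159 mm ahead of it; x points along the fingers, y is the direction in which the jaws open and shut, and the axes are right-handed (so a half turn about x gives the same grasp; the last joint's range is limited). The gripper opens to 88 mm and grips with 3 to 60 N. Pads are 19 mm wide; open, the fingers measure 130 mm over their backs; the gripper's body (78 mm by 193 mm) begins 47 mm behind the grasp point.
Start: joints at [-55.113, 20.546, 0.682, 0, -70.136, -16.507], TCP at [0.213, -0.641, 0.405] pointing down, gripper open.
Joint ranges: [-176.03, 176.03], [-82.01, 121.73], [-58.28, 71.71], [-173.87, 95.51], [-174.79, -0.11], [-173.66, 173.66]. Speed limits (degrees/s): [136.94, 136.94, 172.46, 180, 180, 180].

### API

Orientations are given as [roll, pitch, yaw] about the fixed x, y, z axes, in that order (R = Rz(yaw) Ry(pitch) Rx(roll)).
In Python, from plant import ctrl gives the robot as it stands. The module is installed in compiled form; this text tells all that it offers.
- The arm moves only by the shell command python3 -m inch 'ROWS'. ROWS is JSON, one flat list of numbers, 7 for each row, row after row: the shift along the tool's x, y, z in m, then the turn, a rotation vector about the tool's x, y, z in degrees, then the finger opening in m, from 0 to 0.0876. In form: [dx, dy, dz, rx, ry, rz, hand, dx, dy, dz, rx, ry, rz, hand, ...]. A call has 1 to 20 rows; each row shifts and turns the pose as measured when the row begins, along the tool's axes as they then stand; what a row does not reach is not made up. A row lasts 1/8 s, in which the tool goes at most 62.5 mm and 10.7 degrees, less where a joint would pass 70% of its speed; a pose out of reach is approached as far as the arm can. A call with a gripper value outside its range is refused whole. The fingers move at their own pace and stop on an object; the grip force is fixed at half the most. Time passes only in rows, so rows that do not move let the fingers close. It gives the time, the measured TCP pose, the force and the opening at its end, in the units of the state.
- ctrl.get_obs(): the state, without advancing time (a new reading comes with each control period).
- ctrl.snapshot(name): name is "side" or "top"; returns a dict with "color" (480x640x3 uint8, red, green, blue), "depth" (480x640 float32, m along the optical axis (not along the pixel's ray), 0 where there is no reading), "K" (3x3 intrinsics, pixels), "k1" (the pictures are not rectified: a ray, as slopes to the right and down, at radius r is drawn at 1 + k1 r^2 times it, then the intrinsics apply), "position" and "attitude" of the camera in the world. Camera axes: x right, y up, looking along -z (the intrinsics and any distortion apply to the point x, -y, -z); pixel columns grow to the right and rows downward; lengths in m; the calibration is good to about 2 mm. A picture is of the moment at which its call begins.
- ctrl.close_job(): hands the job in, once; it reports no verdict.
The state is a dict: "clock": time; "joint_pos": joint angles; "qvel": joint speeds; "tau": joint torques, N m; "tool_pos": TCP position; "orientation": TCP orientation; "force": force on the tool from outside, world axes, zero at the start; "moment": the same for the moment, N m; "opening": finger opening in m.
Only numpy, scipy, OpenCV 4.12 (cv2) and the standard library are available. Lean on these libraries where they do the work, as an engineer would, in place of code of your own. Each camera call takes 0.05 s, during which the arm holds its last target.

## Working session

There is one attempt and no reset: what is moved stays moved. The work goes in short steps, Python scripts to look and compute and a shell command to move; the robot and the scene stay as the last step left them, time stands still between calls to the robot, and variables do not carry over. Pictures are saved under pics/ and viewed, and the job is handed in when it is done.

```bash
mkdir -p pics; python3 - <<'E'
from plant import ctrl
import cv2,numpy as np
np.set_printoptions(precision=4,suppress=True)
print(ctrl.get_obs())
for n in("top","side"):
    s=ctrl.snapshot(n); cv2.imwrite(f"pics/{n}0.png",s["color"][:,:,::-1]); np.savez(f"{n}0.npz",**s)
    print(n,s["K"],s["k1"],s["position"],s["attitude"])
E
```

```text
{'clock': 0.0, 'joint_pos': array([-55.1126,  20.5903,   0.6337,  -0.0196, -70.1371, -16.5068]), 'qvel': array([ 0.0874,  0.0254,  0.0237, -0.0242,  0.0607,  0.0055]), 'tau': array([  0.0007, -58.2715,  29.3083,   6.9979,   0.007 ,  -0.0001]), 'tool_pos': array([ 0.2128, -0.6404,  0.4037]), 'orientation': array([ 95.3633,  89.9045, 113.7372]), 'force': array([ 0.1801, -0.5032,  0.6746]), 'moment': array([-0.0263,  0.0348, -0.0063]), 'opening': 0.087665249434815}
top [[546.3115   0.     316.2692]
 [  0.     546.3115 244.1317]
 [  0.       0.       1.    ]] -0.06669952175098977 [0.3064 0.0702 0.9281] [ 11.4127   1.3564 -90.809 ]
side [[538.8338   0.     313.9545]
 [  0.     538.8338 231.83  ]
 [  0.       0.       1.    ]] -0.15353150748491456 [ 0.282  -0.6471  0.4854] [ 61.5911   0.6516 -14.9915]
```

View pics/top0.png

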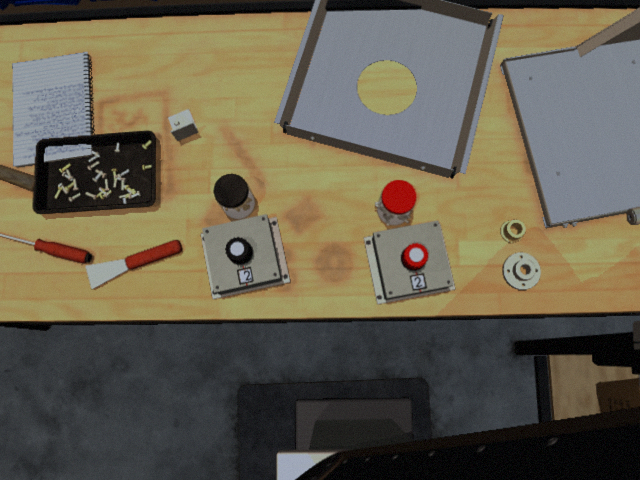

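View pics/side0.png

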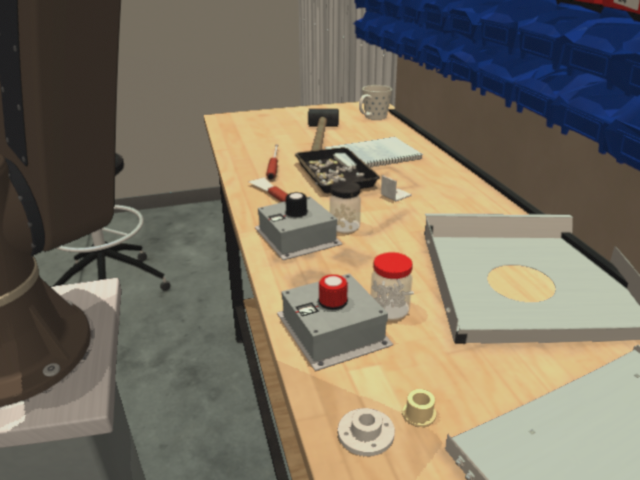

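The top view shows the red counter at about (411,262), its knob at (415,256) and a "2" in its window at (418,282). The black counter is at (246,257), and the arm is out of view. Next I'll measure the positions and zoom in.

```bash
cat > h.py <<'E'
import numpy as np,cv2
from scipy.spatial.transform import Rotation as R
np.set_printoptions(precision=4,suppress=True)
def world(s,uv,z):
    """pixels -> world points on plane height z"""
    uv=np.asarray(uv,float).reshape(-1,1,2)
    n=cv2.undistortPoints(uv,s["K"],np.array([float(s["k1"]),0,0,0]))[:,0]
    d=R.from_euler("xyz",s["attitude"],degrees=True).apply(np.c_[n[:,0],-n[:,1],-np.ones(len(n))])
    p=s["position"]; return p+d*((z-p[2])/d[:,2])[:,None]
def pix(s,P):
    c=R.from_euler("xyz",s["attitude"],degrees=True).inv().apply(np.atleast_2d(P)-s["position"])
    return cv2.projectPoints(c*[1,-1,-1],np.zeros(3),np.zeros(3),s["K"],np.array([float(s["k1"]),0,0,0]))[0][:,0]
def cloud(s):
    v,u=np.mgrid[:480,:640]; uv=np.c_[u.ravel(),v.ravel()].astype(float)
    n=cv2.undistortPoints(uv.reshape(-1,1,2),s["K"],np.array([float(s["k1"]),0,0,0]))[:,0]
    d=s["depth"].ravel()
    return (R.from_euler("xyz",s["attitude"],degrees=True).apply(np.c_[n[:,0],-n[:,1],-np.ones(len(n))]*d[:,None])+s["position"]).reshape(480,640,3)
def rect(s,c,yaw,z,half,res):
    """orthophoto at height z in box frame, up=+x, right=-y; half in m, res px/m"""
    n=int(2*half*res); j,i=np.meshgrid(np.arange(n),np.arange(n))
    x=half-i/res; y=half-j/res; a=np.radians(yaw)
    P=np.stack([c[0]+x*np.cos(a)-y*np.sin(a),c[1]+x*np.sin(a)+y*np.cos(a),np.full(x.shape,z)],-1).reshape(-1,3)
    m=pix(s,P).reshape(n,n,2).astype(np.float32)
    return cv2.remap(s["color"],m[...,0],m[...,1],cv2.INTER_CUBIC)
E
python3 - <<'E'
from h import *
s=dict(np.load("top0.npz")); C=cloud(s)
hsv=cv2.cvtColor(s["color"],cv2.COLOR_RGB2HSV)
for nm,(u0,u1,v0,v1) in dict(red=(360,465,215,310),black=(195,300,210,305)).items():
    Q=C[v0:v1,u0:u1]; z=Q[...,2]
    m=(z>0.042)&(z<0.053); k=(z>0.078)&(z<.09)
    P=Q[m]; print(nm,m.sum(),np.median(P[:,2]),k.sum())
    r=cv2.minAreaRect((P[:,:2]*1000).astype(np.float32)); print("cover rect",r)
    print("knob top",Q[k].mean(0),cv2.minEnclosingCircle((Q[k][:,:2]*1000).astype(np.float32)))
# red knob mask
print(world(s,[(415,256),(417,254),(399,195)],.083))
ss=dict(np.load("side0.npz")); C=cloud(ss)
for nm,(u0,u1,v0,v1) in dict(red=(270,400,260,365),black=(255,345,185,255)).items():
    Q=C[v0:v1,u0:u1].reshape(-1,3); P=Q[(Q[:,2]>.042)&(Q[:,2]<.053)]
    print(nm,len(P),cv2.minAreaRect((P[:,:2]*1000).astype(np.float32)));k=Q[(Q[:,2]>.079)&(Q[:,2]<.088)&(Q[:,0]<.6)]
    print(len(k),k.mean(0) if len(k) else 0)
cv2.imwrite("pics/topzoom.png",cv2.resize(s["color"][215:310,355:465,::-1],None,fx=6,fy=6,interpolation=cv2.INTER_CUBIC))
E
```

```text
red 3887 0.04962931229188894 454
cover rect ((470.2812194824219, -66.25977325439453), (137.48956298828125, 110.54247283935547), 9.651131629943848)
knob top [ 0.4564 -0.0675  0.0841] ((457.3041687011719, -67.95673370361328), 19.716184616088867)
black 3845 0.04953682137469806 465
cover rect ((482.93994140625, 216.0281982421875), (133.66928100585938, 110.88233947753906), 11.837206840515137)
knob top [0.4712 0.2127 0.084 ] ((471.602294921875, 213.45066833496094), 20.01527214050293)
[[ 0.4554 -0.0668  0.083 ]
 [ 0.4586 -0.0701  0.083 ]
 [ 0.5553 -0.0462  0.083 ]]
red 3508 ((477.42657470703125, -65.35455322265625), (150.6595458984375, 113.75524139404297), 9.198162078857422)
755 [ 0.4965 -0.0641  0.0834]
black 1610 ((493.3173522949219, 217.15650939941406), (152.71302795410156, 114.34813690185547), 11.122498512268066)
322 [0.5062 0.2127 0.0836]
```

View pics/topzoom.png

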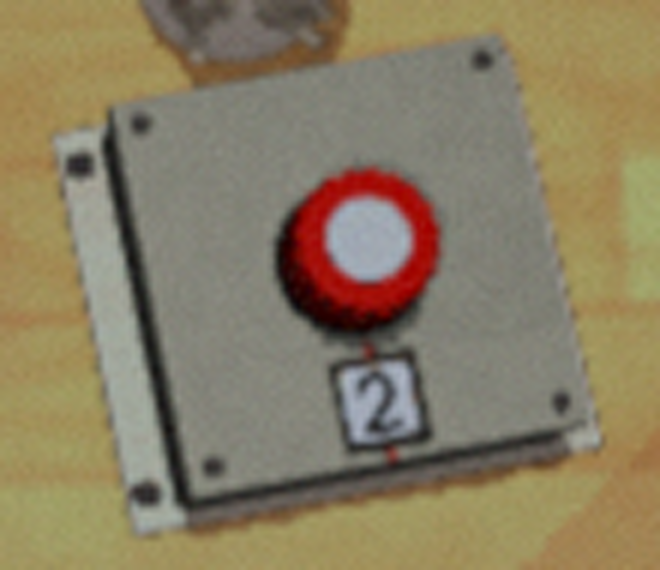

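```bash
python3 - <<'E'
from h import *
s=dict(np.load("top0.npz")); ss=dict(np.load("side0.npz"))
C=cloud(s)
for nm,(u0,u1,v0,v1),cx in (("red",(360,465,215,310),.53),("black",(195,300,210,305),.545)):
    Q=C[v0:v1,u0:u1].reshape(-1,3); P=Q[(Q[:,2]>.044)&(Q[:,2]<.053)]
    # keep main body: drop pixels far from centre
    c0=np.array([.457,-.068]) if nm=="red" else np.array([.4716,.2134])
    P=P[np.linalg.norm(P[:,:2]-c0,axis=1)<.079]
    r=cv2.minAreaRect((P[:,:2]*1000).astype(np.float32));print(nm,r)
hs=cv2.cvtColor(s["color"],cv2.COLOR_RGB2HSV); col=s["color"].astype(int)
def blob(img,u0,u1,v0,v1):
    w=img[v0:v1,u0:u1].min(-1); m=(w>130).astype(np.uint8)
    n,l,st,ce=cv2.connectedComponentsWithStats(m); 
    return [(ce[i]+[u0,v0],st[i,4]) for i in range(1,n) if st[i,4]>30]
for b in blob(col,405,428,245,266): print("top cap",b,world(s,b[0],.083))
for b in blob(col,228,252,236,260): print("top black cap",b,world(s,b[0],.083))
for b in blob(ss["color"].astype(int),318,350,272,297): print("side cap",b,world(ss,b[0],.083))
c=(.4575,-.0685)
for nm,q in(("t",s),("s",ss)):
    im=rect(q,c,10,.045,.07,4000); cv2.imwrite(f"pics/rect_{nm}.png",im[:,:,::-1])
a=cv2.imread("pics/rect_t.png");b=cv2.imread("pics/rect_s.png")
cv2.imwrite("pics/rect.png",cv2.resize(np.hstack([a,b]),(800,400)))
E
```

```text
red ((466.71142578125, -66.8668441772461), (130.07302856445312, 110.54247283935547), 9.651131629943848)
black ((482.42242431640625, 215.91973876953125), (132.6117401123047, 110.88233947753906), 11.83720874786377)
top cap (array([415.971 , 254.3623]), np.int32(138)) [[ 0.458  -0.0684  0.083 ]]
top black cap (array([236.7727, 248.3939]), np.int32(132)) [[0.4728 0.2138 0.083 ]]
side cap (array([332.626 , 280.6423]), np.int32(123)) [[ 0.4584 -0.0676  0.083 ]]
side cap (array([348.5 , 286.25]), np.int32(32)) [[ 0.4747 -0.0863  0.083 ]]
```

View pics/rect.png

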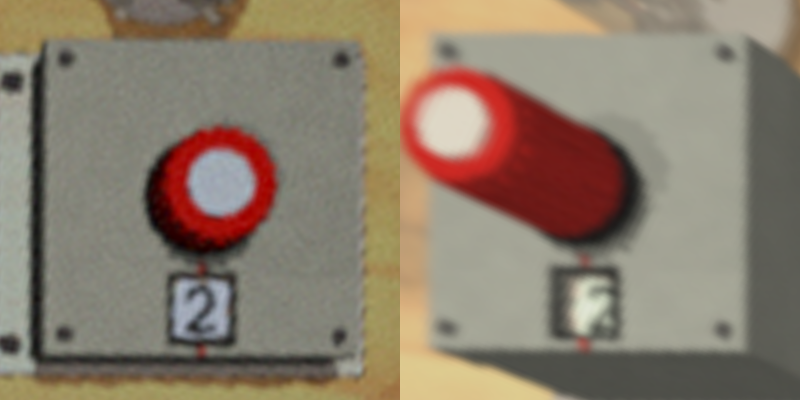

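The rectified picture shows the 2 centred in the red window, so the dial is at about 1.257 rad and has to turn about 72° clockwise. That fits the stated starting range. Both cameras put the knob axis near (0.458, -0.068), and the box yaw is about 10°.

```bash
cat >> h.py <<'E'
def rel(o,target,jawyaw=None):
    r=R.from_euler("xyz",o["orientation"],degrees=True); M=r.as_matrix()
    print("t",o["clock"],"tcp",o["tool_pos"],"j",o["joint_pos"],"open",o["opening"],"F",o["force"],"M",o["moment"])
    print("axes x,y,z (cols)\n",M)
    print("jaw yaw",np.degrees(np.arctan2(M[1,1],M[0,1])))
    print("delta in tool axes",M.T@(np.array(target)-o["tool_pos"]))
    down=np.array([0,0,-1.]); print("tilt fix rotvec tool deg",np.degrees(M.T@np.cross(M[:,0],down)))
E
python3 -c "
from h import *; from plant import ctrl
rel(ctrl.get_obs(),[.458,-.068,.405])"
```

```text
t 0.1 tcp [ 0.2128 -0.6404  0.4038] j [-55.1134  20.5862   0.6379  -0.0182 -70.136  -16.5061] open 0.08724752179858056 F [-0.3772  0.3355  0.1224] M [ 0.0533 -0.0118  0.0334]
axes x,y,z (cols)
 [[-0.0006 -0.3152  0.949 ]
 [ 0.0014  0.949   0.3152]
 [-1.      0.0015 -0.0001]]
jaw yaw 108.37425778771791
delta in tool axes [-0.0005  0.4659  0.4132]
tilt fix rotvec tool deg [ 0.     -0.0076 -0.0857]
```

```bash
python3 -m inch '[0,0.039,0.0345,0,0,0,0.0876, 0,0.039,0.0345,0,0,0,0.0876, 0,0.039,0.0345,0,0,0,0.0876, 0,0.039,0.0345,0,0,0,0.0876, 0,0.039,0.0345,0,0,0,0.0876, 0,0.039,0.0345,0,0,0,0.0876, 0,0.039,0.0345,0,0,0,0.0876, 0,0.039,0.0345,0,0,0,0.0876, 0,0.039,0.0345,0,0,0,0.0876, 0,0.039,0.0345,0,0,0,0.0876, 0,0.039,0.0345,0,0,0,0.0876, 0,0.030,0.030,0,0,0,0.0876, 0,0,0,0,0,0,0.0876]'
python3 -c "
from h import *; from plant import ctrl
rel(ctrl.get_obs(),[.458,-.068,.233])"
```

```text
clock: 1.72
tool_pos: [0.4623, -0.0584, 0.4011]
orientation: [102.2, 89.6, 120.5]
force: [-0.4, -0.6, -0.4]
opening: 0.0878
t 1.725 tcp [ 0.4623 -0.0584  0.4011] j [ 16.9079   0.6825 -24.589   -0.4756 -64.8331 -88.4424] open 0.08779784378281254 F [-0.4331 -0.6175 -0.4159] M [-0.0552  0.0382 -0.0187]
axes x,y,z (cols)
 [[-0.0039 -0.3134  0.9496]
 [ 0.0067  0.9496  0.3134]
 [-1.      0.0076 -0.0016]]
jaw yaw 108.26257733235313
delta in tool axes [ 0.168  -0.0091 -0.0068]
tilt fix rotvec tool deg [ 0.     -0.0936 -0.4327]
```

```bash
python3 -m inch '[0,-0.009,-0.007,0,0,-0.4,0.0876, 0,0,0,-10,0,0,0.0876, 0.03,0,0,-10,0,0,0.0876, 0.04,0,0,-10,0,0,0.0876, 0.03,0,0,0,0,0,0.0876, 0,0,0,0,0,0,0.0876]'
python3 -c "
from h import *; from plant import ctrl
rel(ctrl.get_obs(),[.458,-.068,.233])
for n in('side','top'):
    s=ctrl.snapshot(n); cv2.imwrite('pics/%s1.png'%n,s['color'][:,:,::-1])"
```

```text
clock: 2.48
tool_pos: [0.4541, -0.0769, 0.2989]
orientation: [-178.4, 89.9, -129.4]
force: [0.1, -0.4, 0.7]
opening: 0.0874
t 2.475 tcp [ 0.4541 -0.0769  0.2989] j [ 15.0369   6.107  -33.9557   0.1041 -50.0491 -56.1631] open 0.08736396463386346 F [ 0.0509 -0.4165  0.7167] M [ 0.0119  0.0968 -0.0242]
axes x,y,z (cols)
 [[-0.0015 -0.754   0.6568]
 [-0.0019  0.6568  0.754 ]
 [-1.     -0.0001 -0.0024]]
jaw yaw 138.94072165172784
delta in tool axes [0.0659 0.0029 0.0094]
tilt fix rotvec tool deg [ 0.     -0.1373  0.0039]
```

View pics/side1.png

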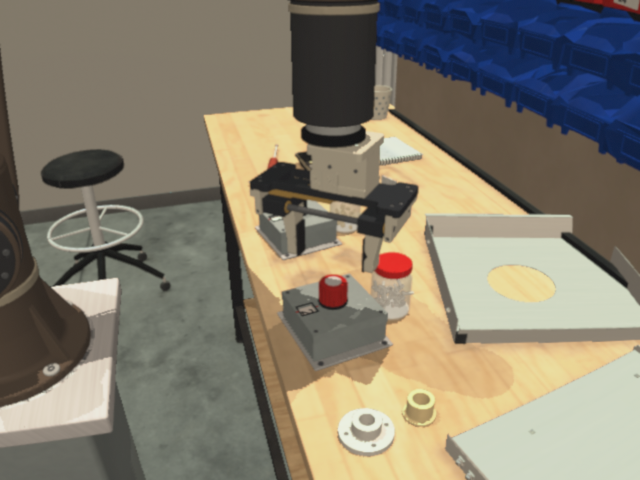

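View pics/top1.png

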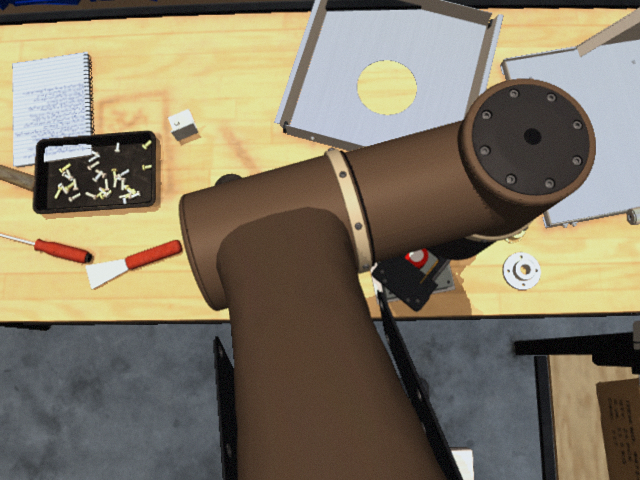

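The side view shows the gripper open above the red counter. Its near fingertip is at (372,268), clear of the jar (lid at 393,265). I'll centre over the knob, then descend.

```bash
python3 -m inch '[0,0.003,0.0095,0,-0.1,0,0.0876, 0.02,0,0,0,0,0,0.0876, 0,0,0,0,0,0,0.0876]'
python3 -c "
from h import *; from plant import ctrl
rel(ctrl.get_obs(),[.458,-.068,.233])"
```

```text
clock: 2.95
tool_pos: [0.4615, -0.0665, 0.2851]
orientation: [-41.8, 89.3, 7.2]
force: [0.3, 0.1, -0.0]
opening: 0.0874
t 2.95 tcp [ 0.4615 -0.0665  0.2851] j [ 16.1423   7.457  -34.6141   0.1433 -47.2619 -57.3139] open 0.08740028516714583 F [ 0.3474  0.1057 -0.0161] M [-0.0004  0.1255  0.0016]
axes x,y,z (cols)
 [[ 0.0117 -0.7538  0.657 ]
 [ 0.0015  0.6571  0.7538]
 [-0.9999 -0.0078  0.0088]]
jaw yaw 138.92308005300913
delta in tool axes [ 0.0521  0.0021 -0.0039]
tilt fix rotvec tool deg [-0.      0.5038  0.4497]
```

```bash
python3 -m inch '[0,0.002,-0.004,0,0.5,0.45,0.0876, 0,0,0,0,0,0,0.0876]'
python3 -c "
from h import *; from plant import ctrl
rel(ctrl.get_obs(),[.458,-.068,.233])"
```

```text
clock: 3.2
tool_pos: [0.458, -0.0677, 0.2871]
orientation: [-39.1, 89.9, 9.9]
force: [0.2, -0.9, -1.0]
opening: 0.0875
t 3.2 tcp [ 0.458  -0.0677  0.2871] j [ 16.0661   7.1605 -34.5846   0.0183 -48.1286 -57.1068] open 0.08753938067818942 F [ 0.1822 -0.8617 -0.9712] M [ 0.0085  0.0873 -0.0215]
axes x,y,z (cols)
 [[ 0.0022 -0.7544  0.6564]
 [ 0.0004  0.6564  0.7544]
 [-1.     -0.0014  0.0017]]
jaw yaw 138.97150402107246
delta in tool axes [ 0.0541 -0.0001 -0.0003]
tilt fix rotvec tool deg [0.     0.0986 0.0801]
```

```bash
python3 -m inch '[0.011,0,0,0,0.1,0.1,0.0876, 0.011,0,0,0,0,0,0.0876, 0.011,0,0,0,0,0,0.0876, 0.011,0,0,0,0,0,0.0876, 0.006,0,0,0,0,0,0.0876, 0,0,0,0,0,0,0.0876]'
python3 -c "
from h import *; from plant import ctrl
rel(ctrl.get_obs(),[.458,-.068,.233])
s=ctrl.snapshot('side'); cv2.imwrite('pics/side2.png',cv2.resize(s['color'][170:390,240:460,::-1],None,fx=2.7,fy=2.7,interpolation=cv2.INTER_CUBIC))"
```

```text
clock: 3.95
tool_pos: [0.4579, -0.0678, 0.2334]
orientation: [135.1, 89.9, -175.9]
force: [0.1, 1.0, -0.2]
opening: 0.0877
t 3.95 tcp [ 0.4579 -0.0678  0.2334] j [ 16.0482  11.7726 -38.0822  -0.0242 -40.2189 -57.0697] open 0.08765037338453804 F [ 0.13    0.9521 -0.2376] M [0.0405 0.0382 0.0347]
axes x,y,z (cols)
 [[-0.0013 -0.7543  0.6566]
 [-0.0001  0.6566  0.7543]
 [-1.      0.0009 -0.0009]]
jaw yaw 138.9599874875189
delta in tool axes [ 0.0004 -0.0002 -0.0001]
tilt fix rotvec tool deg [ 0.     -0.0533 -0.0531]
```

View pics/side2.png

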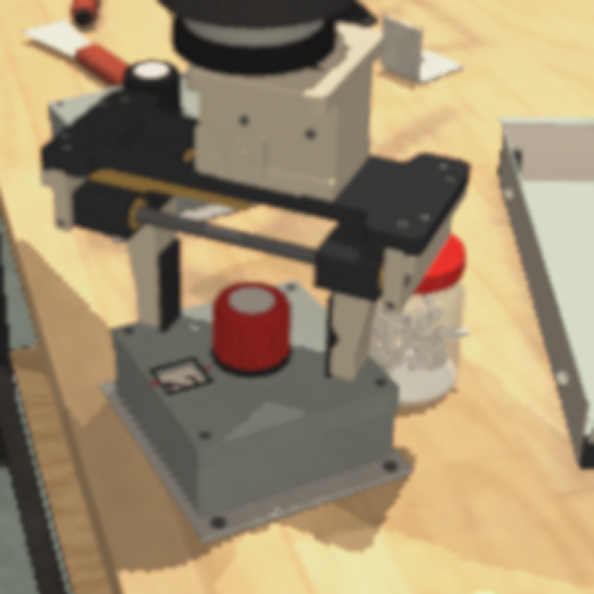

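The crop shows the two fingers straddling the red knob (251,325), with their tips at (160,325) and (345,370), just above the cover. Now I close.

```bash
python3 -m inch '[0,0,0,0,0,0,0.03, 0,0,0,0,0,0,0.03, 0,0,0,0,0,0,0.03, 0,0,0,0,0,0,0.03, 0,0,0,0,0,0,0.03, 0,0,0,0,0,0,0.03]'
python3 -c "
from h import *; from plant import ctrl
rel(ctrl.get_obs(),[.458,-.068,.233])"
```

```text
clock: 4.75
tool_pos: [0.4584, -0.0676, 0.2348]
orientation: [-22.6, 89.9, 26.4]
force: [-1.6, 1.0, 0.4]
opening: 0.0375
t 4.75 tcp [ 0.4584 -0.0676  0.2348] j [ 16.0555  11.6302 -38.0028  -0.0264 -40.2736 -57.0678] open 0.037495057450625 F [-1.5942  0.9689  0.4225] M [ 0.2874  0.28   -0.0106]
axes x,y,z (cols)
 [[ 0.0015 -0.7543  0.6565]
 [ 0.0007  0.6565  0.7543]
 [-1.     -0.0006  0.0015]]
jaw yaw 138.967532141023
delta in tool axes [ 0.0018  0.     -0.0006]
tilt fix rotvec tool deg [0.     0.0877 0.0364]
```

Gripped at 37.5 mm with small forces. I'll turn 30° as a first test.

```bash
python3 -m inch '[0,0,0,6,0,0,0.03, 0,0,0,6,0,0,0.03, 0,0,0,6,0,0,0.03, 0,0,0,6,0,0,0.03, 0,0,0,6,0,0,0.03, 0,0,0,0,0,0,0.03]'
python3 -c "
from h import *; from plant import ctrl
rel(ctrl.get_obs(),[.458,-.068,.233])
s=ctrl.snapshot('side'); cv2.imwrite('pics/side3.png',cv2.resize(s['color'][190:370,250:430,::-1],None,fx=3.3,fy=3.3,interpolation=cv2.INTER_CUBIC))"
```

```text
clock: 5.5
tool_pos: [0.4588, -0.068, 0.2348]
orientation: [-30.0, 89.9, -11.8]
force: [-0.2, 0.1, 0.5]
opening: 0.0375
t 5.5 tcp [ 0.4588 -0.068   0.2348] j [ 16.0169  11.6566 -38.0094   0.0823 -40.2334 -87.9341] open 0.03753429196324542 F [-0.2407  0.0765  0.4538] M [ 0.2024  0.1186 -0.0648]
axes x,y,z (cols)
 [[ 0.0019 -0.3114  0.9503]
 [-0.0004  0.9503  0.3114]
 [-1.     -0.001   0.0017]]
jaw yaw 108.14554603881986
delta in tool axes [ 0.0018  0.0003 -0.0007]
tilt fix rotvec tool deg [0.     0.0986 0.0569]
```

View pics/side3.png

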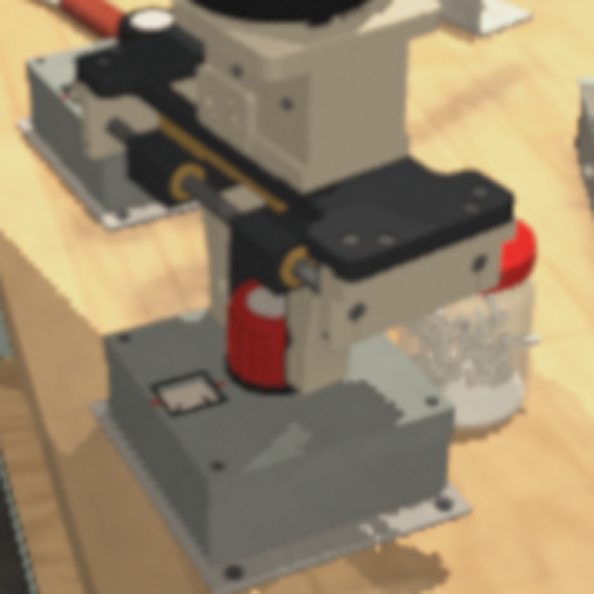

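The window now shows the gap between two numerals, as expected after 31°, and the knob follows the jaws. About 41° remain.

```bash
python3 -m inch '[0,0,0,6.5,0,0,0.03, 0,0,0,6.5,0,0,0.03, 0,0,0,6.5,0,0,0.03, 0,0,0,6.5,0,0,0.03, 0,0,0,6.5,0,0,0.03, 0,0,0,6.5,0,0,0.03, 0,0,0,1.5,0,0,0.03, 0,0,0,0,0,0,0.03]'
python3 -c "
from h import *; from plant import ctrl
rel(ctrl.get_obs(),[.458,-.068,.233])
s=ctrl.snapshot('side'); np.savez('side4.npz',**s); cv2.imwrite('pics/side4.png',cv2.resize(s['color'][190:370,250:430,::-1],None,fx=3.3,fy=3.3,interpolation=cv2.INTER_CUBIC))
c=(.458,-.068); a=np.radians(10)
cv2.imwrite('pics/win4.png',rect(s,(c[0]-.039*np.cos(a),c[1]-.039*np.sin(a)),10,.045,.02,14000)[:,:,::-1])"
```

```text
clock: 6.55
tool_pos: [0.4588, -0.0688, 0.2348]
orientation: [-30.9, 89.9, -53.2]
force: [0.0, -0.9, 0.2]
opening: 0.0377
t 6.55 tcp [ 0.4588 -0.0688  0.2348] j [  15.9569   11.6722  -38.0407    0.2122  -40.2351 -128.3954] open 0.03771816500025163 F [ 0.0068 -0.8595  0.2128] M [-0.2321 -0.0912 -0.1028]
axes x,y,z (cols)
 [[ 0.0015  0.3791  0.9254]
 [-0.002   0.9254 -0.3791]
 [-1.     -0.0013  0.0022]]
jaw yaw 67.72332164112915
delta in tool axes [ 0.0018  0.0004 -0.001 ]
tilt fix rotvec tool deg [-0.      0.1259  0.0753]
```

View pics/side4.png

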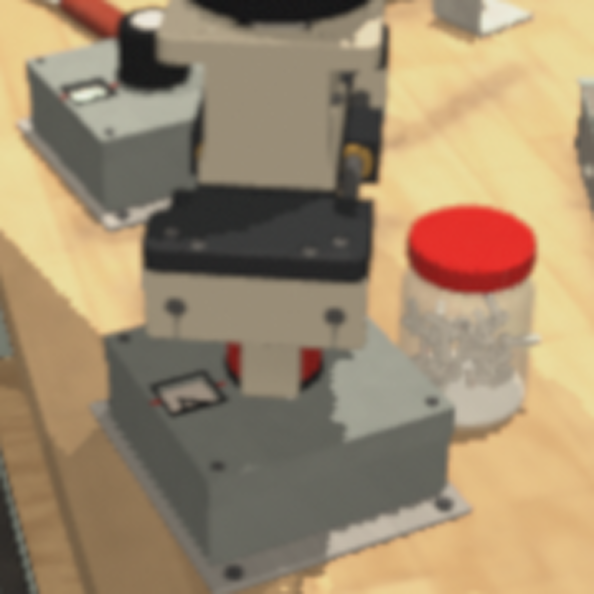

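View pics/win4.png

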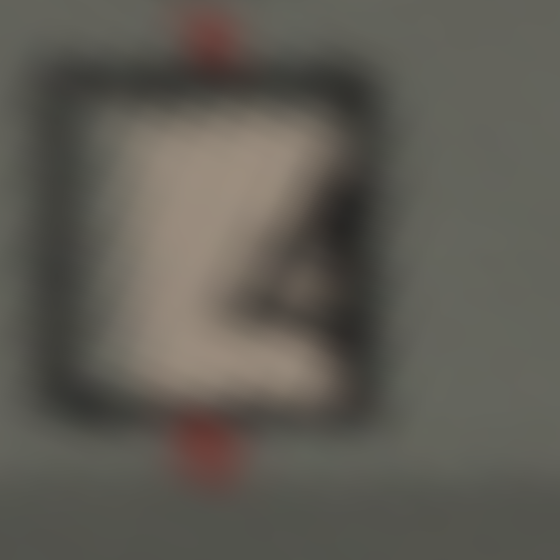

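The 4 is in the window. It is seen obliquely, and the drum lies 5 mm under the cover, so it looks shifted to the right. I'll trim slightly, open, rise and move aside to check from above.

```bash
python3 -m inch '[0,0,0,0.7,0,0,0.03, 0,0,0,0,0,0,0.03, 0,0,0,0,0,0,0.0876, 0,0,0,0,0,0,0.0876, 0,0,0,0,0,0,0.0876, 0,0,0,0,0,0,0.0876, 0,0,0,0,0,0,0.0876]'
python3 -c "
from h import *; from plant import ctrl
rel(ctrl.get_obs(),[.458,-.068,.233])"
```

```text
clock: 7.48
tool_pos: [0.4588, -0.0686, 0.2348]
orientation: [-25.4, 89.9, -48.3]
force: [0.1, 0.1, 0.3]
opening: 0.0817
t 7.475 tcp [ 0.4588 -0.0686  0.2348] j [  15.9753   11.6733  -38.0347    0.1938  -40.2318 -128.9487] open 0.08174131707028791 F [0.1048 0.107  0.3461] M [-0.088  -0.0063 -0.0109]
axes x,y,z (cols)
 [[ 0.0016  0.3879  0.9217]
 [-0.0018  0.9217 -0.3879]
 [-1.     -0.001   0.0022]]
jaw yaw 67.17437614556256
delta in tool axes [ 0.0018  0.0002 -0.001 ]
tilt fix rotvec tool deg [-0.      0.1256  0.0597]
```

```bash
python3 -m inch '[-0.02,0,0,0,0,0,0.0876, -0.04,0,0,0,0,0,0.0876, -0.05,0,0,0,0,0,0.0876, -0.05,0,0,0,0,0,0.0876, 0,-0.03,0,0,0,0,0.0876, 0,-0.05,0,0,0,0,0.0876, 0,-0.05,0,0,0,0,0.0876, 0,-0.05,0,0,0,0,0.0876, 0,-0.05,0,0,0,0,0.0876, 0,-0.05,0,0,0,0,0.0876, 0,-0.05,0,0,0,0,0.0876, 0,-0.05,0,0,0,0,0.0876, 0,0,0,0,0,0,0.0876]'
python3 -c "
from h import *; from plant import ctrl
rel(ctrl.get_obs(),[.458,-.068,.233])
ims=[]
for n in('side','top'):
    s=ctrl.snapshot(n); np.savez(n+'5.npz',**s); cv2.imwrite('pics/%s5.png'%n,s['color'][:,:,::-1])
c=(.458,-.068)
T0=dict(np.load('top0.npz'));T=dict(np.load('top5.npz'))
out=np.vstack([np.hstack([rect(t,p,y,.045,.06,3300) for t in(T0,T)]) for p,y in(((.44,-.071),10),)])
cv2.imwrite('pics/cmp5.png',out[:,:,::-1])
out=np.hstack([rect(t,(.452,.21),12,.045,.06,3300) for t in(T0,T)])
cv2.imwrite('pics/cmp5b.png',out[:,:,::-1])"
```

```text
clock: 9.1
tool_pos: [0.3065, -0.4291, 0.4019]
orientation: [-13.1, 89.7, -35.7]
force: [-0.6, 1.8, 0.4]
opening: 0.0879
t 9.1 tcp [ 0.3065 -0.4291  0.4019] j [-33.1243   6.6134 -18.2106   0.016  -64.8589 -79.4968] open 0.08791969092201529 F [-0.6229  1.7658  0.3983] M [-0.0212  0.0103 -0.0443]
axes x,y,z (cols)
 [[ 0.0045  0.3845  0.9231]
 [-0.0032  0.9231 -0.3845]
 [-1.     -0.0013  0.0054]]
jaw yaw 67.38546216156375
delta in tool axes [0.1684 0.3918 0.0001]
tilt fix rotvec tool deg [0.     0.3092 0.0721]
```

View pics/cmp5.png

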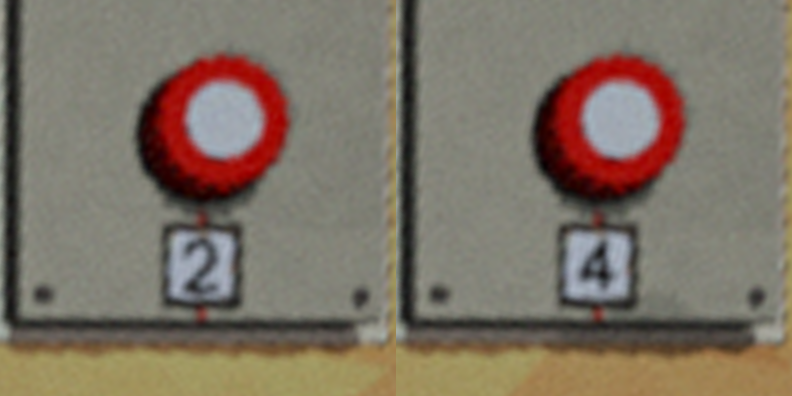

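View pics/cmp5b.png

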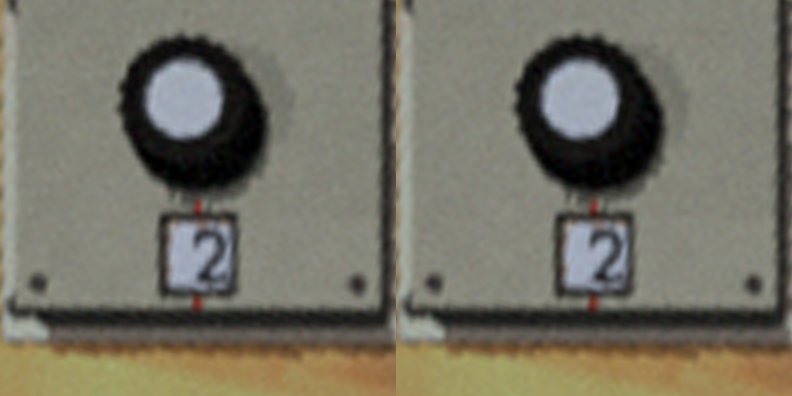

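View pics/top5.png

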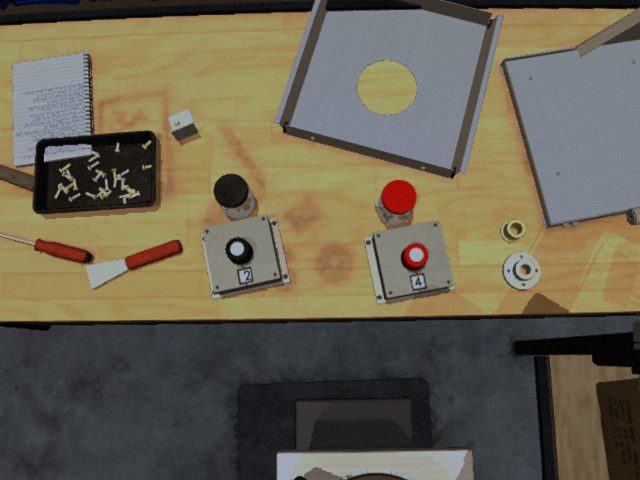

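In the comparison picture the 4 is centred at column 596 and the index marks are at column 598, so it is off by about 0.6 mm. The black counter's 2 looks the same before and after, and the arm is clear. I'm handing in the job.

```bash
python3 -c "
from plant import ctrl
print(ctrl.close_job()); o=ctrl.get_obs(); print(o['clock'],o['qvel'],o['force'])"
```

```text
the job is handed in; nothing more can be done
None
the job is handed in; nothing more can be done
```

I turned the red knob about 72° clockwise, from the 2 to the 4, then opened the gripper and moved the arm up and away. I handed the job in at about 9.2 s of the 27 s allowed.

- **Red counter:** the last top picture shows the 4 about 0.6 mm from the index marks, where 7 mm is allowed. The jaws turned 71.8°, which agrees with the number change.
- **Black counter:** its 2 looks the same as in the starting picture.
- **Arm:** it stands clear of everything, and the wrist readings I took stayed below 2 N.
- **One apparent mismatch:** through the side camera the 4 looked shifted to the right. I put that down to the slanted view of the drum 5 mm under the cover, and the top view bore this out.
- **Not checked:** the state could not be read after handing in, so I have no reading from the final second.

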